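# Hold the cover plate over the flange for screwing

### The job

Move the rinse bottle off the mounting flange and stand it upright on the notepad, without tipping it over. Then take the T-shaped cover plate by its rib, carry it over the flange, turned the same way round, and finish holding it there: level, hovering about a centimetre above the flange without ever touching it, with each threaded hole showing whole through its hole in the plate, so that I can start the screws. Do not let go of the plate at the end, and leave the other things where they are.

Things in the scene. Friction and masses are not known exactly. Their poses are not given: they have to be found in the camera images.
- flange: The mounting flange: a steel T-shaped block, fixed to the bench on a rectangular foot (112 x 88 x 8 mm). Its flat top is 28 mm above the bench. Origin: bench level, under the middle of the T's length and on its line of symmetry. The T is 95 mm long along x and 71 mm wide along y: the wide part (x -47 to +12 mm) narrows to a tongue 41 mm wide that points along +x. z up. Never moves during the job.
- cover: The cover plate: loose steel plate of the same T outline as the flange (95 x 71 mm, 5 mm thick, tongue along +x), 0.1 to 0.2 kg, lying flat on the bench at the start, rib upward. A grip rib, 40 mm long along x, 12 mm thick along y, stands on its top face, its flat top 32 mm above the plate's underside. Origin: at the underside, under the middle of the T's length, on its line of symmetry; z up. The centre of mass is under the rib's middle within 2 mm.
- cover_grip (a point): Grip point of the cover plate: 6 mm behind (along -x of the plate) and 18 mm above the plate's origin, in the middle of the rib's length and thickness; axes as the plate's. The exposed rib reaches from 13 mm below to 14 mm above it. Pinch the rib across y.
- flask: The rinse bottle: small round bottle with a white cap, light blue inside, 29 mm diameter, 62 mm high (straight body up to about 50 mm, cap 16 mm wide), about 0.06 kg. Stands on the flange's top at the start. Origin: centre of its underside; z up.
- flask_mid (a point): Middle of the rinse bottle, 31 mm above its underside. Grasp across the diameter.
- notepad_top (a point): Middle of the upper face of the notepad, a white pad of slips lying fixed on the bench: 100 mm along x, 66 mm along y, upper face 10 mm above the bench.
- flange_hole0 (a point): Mouth of a threaded hole, 5 mm diameter, in the flange's top face, at the wide part's corner on the +y side (x -33, y +21 mm from the flange's origin, 28 mm up); axes as the flange's.
- cover_hole0 (a point): Lower mouth of a screw hole, 13 mm diameter, right through the cover plate, at the wide part's corner on the +y side (x -33, y +21 mm from the plate's origin); belongs over flange_hole0; axes as the plate's.
- flange_hole1 (a point): Mouth of a threaded hole, 5 mm diameter, in the flange's top face, at the wide part's corner on the -y side (x -33, y -21 mm from the flange's origin, 28 mm up); axes as the flange's.
- cover_hole1 (a point): Lower mouth of a screw hole, 13 mm diameter, right through the cover plate, at the wide part's corner on the -y side (x -33, y -21 mm from the plate's origin); belongs over flange_hole1; axes as the plate's.
- flange_hole2 (a point): Mouth of a threaded hole, 5 mm diameter, in the flange's top face, at the end of the tongue (x +33, y 0 mm from the flange's origin, 28 mm up); axes as the flange's.
- cover_hole2 (a point): Lower mouth of a screw hole, 13 mm diameter, right through the cover plate, at the end of the tongue (x +33, y 0 mm from the plate's origin); belongs over flange_hole2; axes as the plate's.
- parts_tin: bystander: round grey parts tin with a window lid, 50 diameter, 20 high (mm), loose. Origin: centre of its underside.
- block: bystander: small steel gauge block, 30 x 20 x 18 high (mm), loose. Origin: centre of its underside.
- stone: bystander: dark grey oil stone bar, 22 x 68 x 13 high (mm), loose. Origin: centre of its underside.
- small_tin: bystander: small round grey parts tin, 36 diameter, 16 high (mm), loose. Origin: centre of its underside.
- weight: bystander: turned steel setting weight with a needle top, 41 diameter, 86 high (mm), loose. Origin: centre of its underside.
- oil_cup: bystander: oil cup with a lift-off cap, 37 diameter, 32 high (mm), loose. Origin: centre of its underside.

How it is judged (in metres and radians):
On the way, in this order (a step that is already met when the one before it is completed fails the run):
1. the rinse bottle stands upright on the notepad, released (x of flask_mid in the frame of notepad_top between -0.04 and 0.04 m and y of flask_mid in the frame of notepad_top between -0.024 and 0.024 m and z of flask_mid in the frame of notepad_top between 0.027 and 0.036 m and angle between flask_mid's own z axis and vertical below 0.1 rad and contact force between the fingers and flask below 0.05 N), for 0.2 s.
2. the cover plate is held clear of the bench (height (world z) of cover above 0.02 m and contact force between the fingers and cover above 0.5 N), for 0.2 s.
At the end, for the whole second after the job is handed in: Gripper holds the cover still (under 20 mm/s), level within 0.09 rad, 3 to 18 mm above the flange, not touching it, each hole within 4 mm sideways of its threaded hole; the bottle stands upright, released, on the notepad, centre within 40 mm (along) and 24 mm (across) of its middle (all of step 1 and horizontal distance between cover_hole0 and flange_hole0 below 0.004 m and z of cover_hole0 in the frame of flange_hole0 between 0.003 and 0.018 m and horizontal distance between cover_hole1 and flange_hole1 below 0.004 m and z of cover_hole1 in the frame of flange_hole1 between 0.003 and 0.018 m and horizontal distance between cover_hole2 and flange_hole2 below 0.004 m and z of cover_hole2 in the frame of flange_hole2 between 0.003 and 0.018 m and angle between cover_grip's own z axis and vertical below 0.09 rad and contact force between cover and flange below 0.05 N and contact force between cover and flask below 0.05 N and contact force between the fingers and cover above 0.5 N and linear speed of cover below 0.02 m/s); the arm keeps its last pose, push and grip.
It fails at once if the rinse bottle is tipped over (angle between flask_mid's own z axis and vertical above 0.6 rad).
It fails at once if the cover plate touches the flange (contact force between cover and flange above 0.3 N).
It fails at once if a bystander is disturbed (moved more than 30 mm) (distance of any of parts_tin, block, stone, small_tin, weight, oil_cup from where it was at the start of the episode above 0.03 m).
It also fails if it takes over 64 s, if anything falls off the work surface, if the arm or the gripper's body presses on something with over 40 N, if the wrist force passes 120 N, or if a joint passes its speed limit or range.

### The arm

A 6-joint arm with a two-finger parallel gripper is mounted at the origin on a cart in front of the work surface, level with it; the furniture and walls round the work are solid. World frame = base frame: x ahead of the robot, y to its left, z up, the work surface at z = 0. Lengths are in m, angles in degrees, forces in N, time in s.
With the tool pointing down it reaches from about 0.25 to 0.8 m from the base axis. Payload 3.9 kg.
Tool frame: the origin (TCP) lies midway between the tips of the shut fingers; the grasp point (between the pads) lies 19 mm behind it; x points along the fingers, y is the direction in which the jaws open and shut, and the axes are right-handed (so a half turn about x gives the same grasp; the last joint's range is limited). The gripper opens to 85 mm and grips with 20 to 120 N. Pads are 22 mm wide; open, the fingers measure 114 mm over their backs; the gripper's body (76 mm by 85 mm) begins 54 mm behind the grasp point. The pads swing forward as they close: fully open they stand 13 mm farther back than shut.
Start: joints at [-69.557, 14.897, -7.913, 67.191, 0, 90], TCP at [0.183, -0.492, 0.231] pointing down, gripper open.
Joint ranges: [-159.42, 159.42], [-47.68, 98.78], [-73.54, 78.23], [-108.79, 121.32], [-90, 84.71], [-180, 180]. Speed limits (degrees/s): [147.25, 147.25, 180, 180, 180, 180].

### API

Orientations are given as a 3x3 rotation matrix whose columns are the frame's x, y, z axes.
In Python, from station import r gives the robot as it stands.
- The arm moves only by the shell command python3 -m pendant 'ROWS' [OPENING] [FORCE]. ROWS is text: rows parted by semicolons, each of 4 numbers parted by spaces: the shift along the tool's x, y, z in units of 40 mm (1.0 is 40 mm), then the turn about the tool's x in degrees. In form: dx dy dz turn; .... A call has 1 to 20 rows; each row is the pose to reach, as a shift and turn from the pose commanded when the call began, along the tool's axes at that moment; what a row does not reach only later rows make up. A row lasts 1/10 s, in which the tool goes at most 50 mm and 8.59 degrees, less where a joint would pass 70% of its speed; a pose out of reach is approached as far as the arm can. A call with a gripper value outside its range is refused whole. OPENING is the opening, from -1 (shut) to 1 (fully open), set as the call begins (- or left out, the last holds). The fingers move at their own pace and stop on an object; FORCE is the grip in N (left out, the last holds). Time passes only in rows, so rows that repeat a pose let the fingers close. It gives the time, the measured TCP pose, the force and the opening at its end, in the units of the state.
- r.get_state(): the state, without advancing time (a new reading comes with each control period).
- r.read_camera(name): name is "scene" or "top" or "wrist"; returns the picture (480x640x3 uint8, red, green, blue); there is no depth.
- r.camera_info(name): a dict with "vfov" (degrees; the focal length in pixels is half the picture's height over the tangent of half this angle, whatever the lens; pixels are square), "cx", "cy" (the principal point, pixels), "k1" (the pictures are not rectified: a ray, as slopes to the right and down, at radius r is drawn at 1 + k1 r^2 times it, then the intrinsics apply), "view" (4x4, takes a point from world to camera coordinates). Camera axes: x right, y down, z forward; pixel columns grow to the right and rows downward; lengths in m; the calibration is good to about 2 mm. A picture is of the moment at which its call begins: read the wrist's pose just before it. camera_info takes no time and is no camera call; for the wrist camera it gives the pose at the moment of the call.
- r.hand_in(): hands the job in, once; it reports no verdict.
Trained networks look in the newest picture that a camera, given by its name, has taken for a name from the list of things; names that differ only in an ending like _2 or _b are one class to them, and where a whole thing is asked for, a point or a joint stands for the part that bears it (a point fixed in the world has none). Each returns a list of dicts, best first, with "conf" (0 to 1); they miss things now and then, are a little off and sometimes report something else, mostly with a low value. They report only what shows in the picture. A call takes as long as a camera call.
- r.look_for(camera, query): "point" ([column, row] as shares, 0 to 1, of the picture: columns of its width, rows of its height, amid what is visible of it).
The state is a dict: "time": time; "qpos": joint angles; "qvel": joint speeds; "joint_efforts": joint torques, N m; "eef_pos": TCP position; "eef_rot": TCP orientation; "ft_force": force on the tool from outside, world axes, zero at the start; "wrist_torque": the same for the moment, N m; "finger_gap": finger opening in m.
Only numpy, scipy, OpenCV 4.12 (cv2) and the standard library are available. Lean on these libraries where they do the work, as an engineer would, in place of code of your own. Each camera call takes 0.05 s, during which the arm holds its last target. There are 200 camera calls.

## Working session

There is one attempt and no reset: what is moved stays moved. The work goes in short steps, Python scripts to look and compute and a shell command to move; the robot and the scene stay as the last step left them, time stands still between calls to the robot, and variables do not carry over. Pictures are saved under pics/ and viewed, about 8 in all and at most 12, crops included, and the job is handed in when it is done.

```bash
mkdir -p pics
cat > h.py <<'E'
import numpy as np, cv2
from station import r
def K(n):
    i=r.camera_info(n); f=240/np.tan(np.radians(i["vfov"])/2)
    return i,f
def ray(n,px,info=None):
    i=info or r.camera_info(n); f=240/np.tan(np.radians(i["vfov"])/2)
    d=np.array([(px[0]-i["cx"])/f,(px[1]-i["cy"])/f]); s=d.copy()
    for _ in range(30): s=d/(1+i["k1"]*(s@s))
    V=np.array(i["view"]); R=V[:3,:3]; return -R.T@V[:3,3], R.T@np.array([s[0],s[1],1])
def at(n,px,z,info=None):
    o,d=ray(n,px,info); return o+d*(z-o[2])/d[2]
def proj(n,P,info=None):
    i=info or r.camera_info(n); f=240/np.tan(np.radians(i["vfov"])/2)
    V=np.array(i["view"]); c=V[:3,:3]@np.array(P)+V[:3,3]; s=c[:2]/c[2]; s=s*(1+i["k1"]*(s@s))
    return s*f+[i["cx"],i["cy"]]
def look(cam,q):
    return [(round(d["conf"],2),np.array(d["point"])*[640,480]) for d in r.look_for(cam,q)]
def save(cam,name):
    im=r.read_camera(cam); cv2.imwrite("pics/"+name,im[:,:,::-1]); return im
E
python3 - <<'E'
from h import *
s=r.get_state(); print(s["time"],s["eef_pos"],np.round(s["eef_rot"],3).tolist())
a=save("top","top0.png"); b=save("scene","sc0.png")
for q,z in dict(flange=.028,cover=.01,cover_grip=.018,flask=.06,notepad_top=.01,flange_hole0=.028,flange_hole1=.028,flange_hole2=.028,cover_hole0=.005,cover_hole1=.005,cover_hole2=.005,parts_tin=.02,block=.018,stone=.013,small_tin=.016,weight=.06,oil_cup=.03).items():
    print(q,[(c,p.round(),at("top",p,z).round(4)[:2]) for c,p in look("top",q)[:3]])
E
```

```text
0.0 [ 0.18311594 -0.49132274  0.2304673 ] [[-0.001, 0.349, -0.937], [0.002, -0.937, -0.349], [-1.0, -0.002, 0.0]]
flange [(0.74, array([442., 272.]), array([ 0.504 , -0.2356])), (0.66, array([450., 275.]), array([ 0.4977, -0.2544]))]
cover [(0.91, array([315., 275.]), array([0.4942, 0.0521])), (0.53, array([447., 273.]), array([ 0.5033, -0.2494]))]
cover_grip [(0.8, array([316., 274.]), array([0.497, 0.05 ]))]
flask [(0.71, array([450., 274.]), array([ 0.5  , -0.247]))]
notepad_top [(0.95, array([211., 284.]), array([0.4713, 0.29  ]))]
flange_hole0 [(0.75, array([444., 274.]), array([ 0.5011, -0.2396])), (0.75, array([314., 274.]), array([0.4969, 0.053 ]))]
flange_hole1 [(0.75, array([444., 274.]), array([ 0.5011, -0.2396])), (0.75, array([314., 274.]), array([0.4969, 0.053 ]))]
flange_hole2 [(0.75, array([444., 274.]), array([ 0.5011, -0.2396])), (0.75, array([314., 274.]), array([0.4969, 0.053 ]))]
cover_hole0 [(0.74, array([318., 275.]), array([0.4961, 0.0458])), (0.66, array([445., 269.]), array([ 0.5123, -0.2472]))]
cover_hole1 [(0.74, array([318., 275.]), array([0.4961, 0.0458])), (0.66, array([445., 269.]), array([ 0.5123, -0.2472]))]
cover_hole2 [(0.74, array([318., 275.]), array([0.4961, 0.0458])), (0.66, array([445., 269.]), array([ 0.5123, -0.2472]))]
parts_tin [(0.67, array([450., 272.]), array([ 0.5045, -0.2543])), (0.57, array([283., 184.]), array([0.7044, 0.13  ]))]
block [(0.61, array([274., 322.]), array([0.3877, 0.1428]))]
stone [(0.71, array([379., 324.]), array([ 0.385 , -0.0952]))]
small_tin [(0.55, array([386., 203.]), array([ 0.6636, -0.1101])), (0.38, array([440., 278.]), array([ 0.4924, -0.2334]))]
weight [(0.47, array([203., 188.]), array([0.6837, 0.3048]))]
oil_cup [(0.78, array([454., 182.]), array([ 0.7117, -0.2631]))]
```

View pics/top0.png

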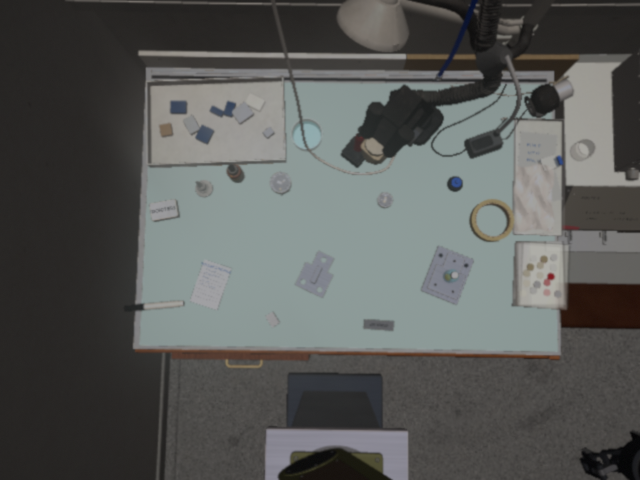

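View pics/sc0.png

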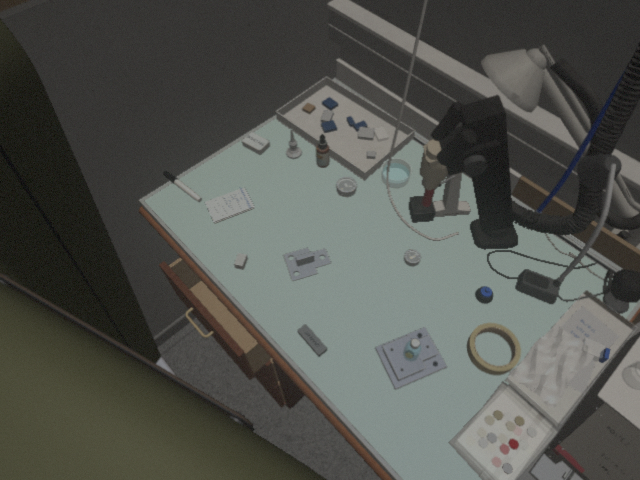

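The top view shows the flange with the bottle at about (448,274), the cover at (315,275), the notepad at (211,284), and the bystanders well apart from the transport paths. The scene view agrees. Next I place the wrist camera above the flange.

```bash
cat >> h.py <<'E'
def rel(P,yaw=None):
    "rows for TCP goal P (world); yaw=desired world angle (deg) of tool y axis, mod 180"
    s=r.get_state(); R=np.array(s["eef_rot"]); d=R.T@(np.array(P)-s["eef_pos"])/.04
    t=0
    if yaw is not None:
        cur=np.degrees(np.arctan2(R[1,1],R[0,1])); t=-((yaw-cur+90)%180-90)
    print("rows",d.round(3),"turn",round(t,2),"qpos6",s["qpos"][5])
def rep():
    s=r.get_state(); R=np.array(s["eef_rot"]); print(s["time"],np.round(s["eef_pos"],4),"yaw",np.degrees(np.arctan2(R[1,1],R[0,1])).round(2),"tilt",(R[:,0]).round(4),"gap",s["finger_gap"],"F",np.round(s["ft_force"],2))
E
python3 - <<'E'
from h import *
s=r.get_state();V=np.array(r.camera_info("wrist")["view"]);R=V[:3,:3];o=-R.T@V[:3,3]
T=np.array(s["eef_rot"]);print(T.T@(o-s["eef_pos"]),(T.T@R.T).round(3).tolist(),r.camera_info("wrist")["vfov"])
c,d=o,R[2]
print("axis hits z=.03 at",c+d*(.03-c[2])/d[2])
# put the camera axis over the flange from 0.25 TCP height
off=(c+d*(.03-c[2])/d[2])-s["eef_pos"]; print(off)
rel([.5-off[0],-.245-off[1],.25])
E
```

```text
[-0.14196805  0.00063766 -0.07550624] [[-0.001, -0.297, 0.955], [1.0, -0.0, 0.001], [-0.0, 0.955, 0.297]] 70.35144511656006
axis hits z=.03 at [ 0.15433492 -0.50387736  0.03      ]
[-0.02905787 -0.01193524 -0.20133376]
rows [ -0.467  -3.046 -10.358] turn 0 qpos6 89.9998059486045
```

```bash
python3 -m pendant '-0.47 -0.4 -1.2 0; -0.47 -0.7 -2.4 0; -0.47 -1.1 -3.6 0; -0.47 -1.4 -4.8 0; -0.47 -1.8 -6 0; -0.47 -2.1 -7.2 0; -0.47 -2.5 -8.4 0; -0.47 -2.8 -9.6 0; -0.47 -3.05 -10.36 0; -0.47 -3.05 -10.36 0;-0.47 -3.05 -10.36 0; -0.47 -3.05 -10.36 0' 1
python3 - <<'E'
from h import *
rep(); i=r.camera_info("wrist"); a=save("wrist","w0.png")
for q,z in dict(flange=.028,flask=.06,flask_mid=.059,flange_hole0=.028,flange_hole1=.028,flange_hole2=.028).items():
    print(q,[(c,p.round(),at("wrist",p,z,i).round(4)[:2]) for c,p in look("wrist",q)[:4]])
E
```

```text
time: 2.15
eef_pos: [0.5282, -0.2333, 0.25]
eef_rot: [[-0.001, 0.349, -0.937], [-0.0, -0.937, -0.349], [-1.0, -0.0, 0.001]]
ft_force: [0.0, -0.5, -0.1]
finger_gap: 0.0854
2.15 [ 0.5282 -0.2333  0.25  ] yaw -69.6 tilt [-9.e-04 -1.e-04 -1.e+00] gap 0.08544705493603941 F [ 0.   -0.47 -0.06]
flange [(0.57, array([324., 223.]), array([ 0.5113, -0.244 ]))]
flask [(0.85, array([324., 248.]), array([ 0.494 , -0.2492]))]
flask_mid [(0.59, array([325., 247.]), array([ 0.4951, -0.2502]))]
flange_hole0 [(0.87, array([326., 223.]), array([ 0.5117, -0.2458])), (0.64, array([ 75., 142.]), array([0.5028, 0.031 ]))]
flange_hole1 [(0.87, array([326., 223.]), array([ 0.5117, -0.2458])), (0.64, array([ 75., 142.]), array([0.5028, 0.031 ]))]
flange_hole2 [(0.87, array([326., 223.]), array([ 0.5117, -0.2458])), (0.64, array([ 75., 142.]), array([0.5028, 0.031 ]))]
```

View pics/w0.png

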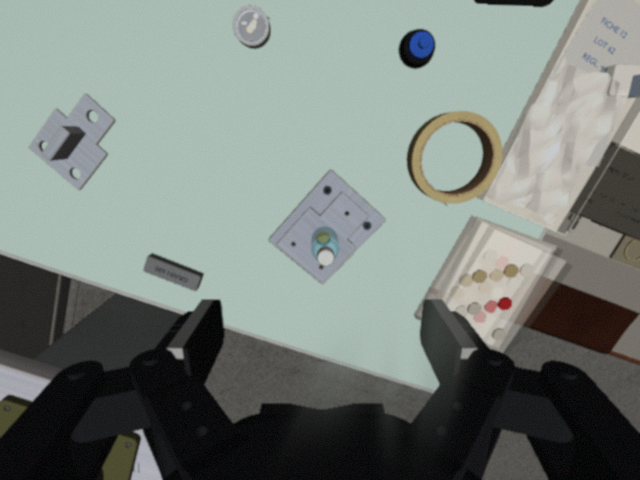

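Threaded holes are visible at (347,213) for the tongue and (293,243), (321,265) for the wide part. The cap is at (325,257). The cover's tongue points up and right at the left.

Run:
```python
from h import *
for p,z in [((347,213),.028),((293,243),.028),((321,265),.028),((325,257),.090),((324,248),.059),((91,116),.005),((43,146),.005),((76,173),.005)]: print(p,at("wrist",p,z).round(4))
b=[.495,-.2495]
print(np.round([proj("wrist",[*b,.028]),proj("wrist",[*b,.09]),proj("top",[*b,.09])],0).tolist())
rel([*b,.15]); rel([*b,.040])
```

```text
(347, 213) [ 0.5311 -0.2633  0.028 ]
(293, 243) [ 0.4779 -0.2191  0.028 ]
(321, 265) [ 0.464  -0.2579  0.028 ]
(325, 257) [ 0.496 -0.25   0.09 ]
(324, 248) [ 0.4943 -0.2499  0.059 ]
(91, 116) [0.5309 0.034  0.005 ]
(43, 146) [0.4805 0.0808 0.005 ]
(76, 173) [0.4632 0.0402 0.005 ]
[[324.0, 238.0], [324.0, 258.0], [454.0, 275.0]]
rows [2.507 0.083 0.927] turn 0 qpos6 135.79565706617265
rows [5.257 0.083 0.928] turn 0 qpos6 135.79565706617265
```

```bash
python3 -m pendant '0.8 0.08 0.93 0; 1.6 0.08 0.93 0; 2.4 0.08 0.93 0; 3.2 0.08 0.93 0; 3.9 0.08 0.93 0; 4.5 0.08 0.93 0; 5 0.08 0.93 0; 5.26 0.08 0.93 0; 5.26 0.08 0.93 0; 5.26 0.08 0.93 0' 1 20
python3 -m pendant '0 0 0 0;0 0 0 0;0 0 0 0;0 0 0 0;0 0 0 0;0 0 0 0;0 0 0 0;0 0 0 0' -1 20
```

```text
time: 3.5
eef_pos: [0.4958, -0.2492, 0.0403]
eef_rot: [[0.001, 0.349, -0.937], [-0.0, -0.937, -0.349], [-1.0, 0.001, -0.001]]
ft_force: [0.1, 0.7, 1.1]
finger_gap: 0.0857
time: 4.3
eef_pos: [0.4957, -0.2491, 0.0403]
eef_rot: [[0.001, 0.349, -0.937], [-0.0, -0.937, -0.349], [-1.0, 0.001, -0.001]]
ft_force: [-1.3, -0.2, 4.7]
finger_gap: 0.0279
```

```bash
python3 -m pendant '-0.3 0 0 0; -1 0 0 0; -2 0 0 0; -3 0 0 0; -3.2 -0.4 -0.13 0; -3.2 -1.2 -0.4 0; -3.2 -2.2 -0.7 0; -3.2 -3.3 -1.05 0; -3.2 -4.4 -1.4 0; -3.2 -5.5 -1.75 0; -3.2 -6.6 -2.1 0; -3.2 -7.7 -2.45 0; -3.2 -8.8 -2.8 0; -3.2 -9.9 -3.15 0; -3.2 -11 -3.5 0; -3.2 -12 -3.8 0; -3.2 -12.6 -4 0; -3.2 -12.85 -4.09 0; -3.2 -12.85 -4.09 0; -3.2 -12.85 -4.09 0' -1 20
python3 - <<'E'
from h import *
rep(); i=r.camera_info("wrist"); a=save("wrist","w1.png")
for cam in("wrist","top"): print(cam,[(c,p.round(),at(cam,p,.01).round(4)[:2]) for c,p in look(cam,"notepad_top")[:3]])
E
```

```text
time: 6.3
eef_pos: [0.4918, 0.2395, 0.1675]
eef_rot: [[-0.019, 0.417, -0.909], [0.036, -0.908, -0.417], [-0.999, -0.041, 0.002]]
ft_force: [-0.2, 0.1, -0.8]
finger_gap: 0.0279
6.3 [0.4918 0.2395 0.1675] yaw -65.36 tilt [-0.0192  0.0363 -0.9992] gap 0.027915443384186764 F [-0.16  0.14 -0.76]
wrist [(0.91, array([270., 214.]), array([0.4745, 0.2896]))]
top [(0.95, array([211., 284.]), array([0.4713, 0.29  ]))]
```

View pics/w1.png

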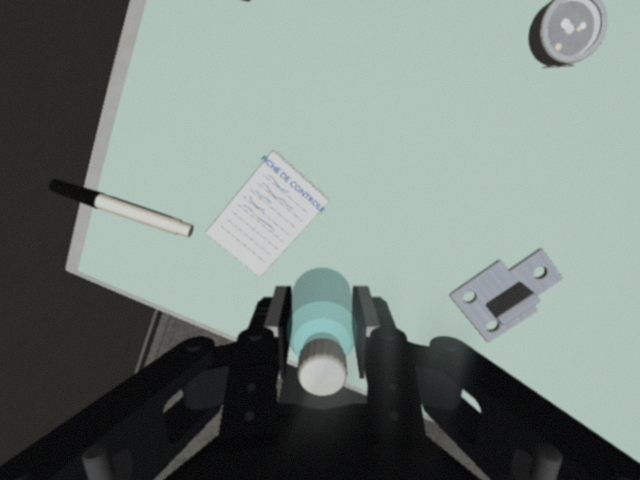

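The pad is at (270,214) and the bottle is held between the fingers. The last joint has hit its limit, leaving a 2° tilt, so I turn back about tool x.

```bash
python3 -m pendant '0 0 0 -8; 0 0 0 -16; 0 0 0 -24; 0 0 0 -30; 0 0 0 -30; 0 0 0 -30; 0 0 0 -30' -1 20
python3 - <<'E'
from h import *
rep(); rel([.473,.29,.05],None); rel([.473,.29,.0225])
E
```

```text
time: 7.15
eef_pos: [0.4917, 0.2402, 0.1678]
eef_rot: [[-0.019, 0.815, -0.579], [0.037, -0.578, -0.815], [-0.999, -0.036, -0.019]]
ft_force: [-0.1, -1.0, -0.2]
finger_gap: 0.0284
7.15 [0.4917 0.2402 0.1678] yaw -35.36 tilt [-0.0186  0.0369 -0.9991] gap 0.02837996248273726 F [-0.15 -1.05 -0.22]
rows [ 2.998 -0.994 -0.688] turn 0 qpos6 150.02865522235544
rows [ 3.684 -0.969 -0.674] turn 0 qpos6 150.02865522235544
```

```bash
python3 -m pendant '0 -0.5 -0.35 0; 0.5 -0.97 -0.67 0; 1.3 -0.97 -0.67 0; 2.1 -0.97 -0.67 0; 2.8 -0.97 -0.67 0; 3.2 -0.97 -0.67 0; 3.45 -0.97 -0.67 0; 3.58 -0.97 -0.67 0; 3.66 -0.97 -0.67 0; 3.66 -0.97 -0.67 0; 3.66 -0.97 -0.67 0' -1 20
python3 - <<'E'
from h import *
rep(); save("wrist","w2.png")
E
```

```text
time: 8.25
eef_pos: [0.4735, 0.2904, 0.0242]
eef_rot: [[-0.017, 0.816, -0.578], [0.038, -0.577, -0.816], [-0.999, -0.036, -0.021]]
ft_force: [-0.4, -0.2, 0.0]
finger_gap: 0.0276
8.25 [0.4735 0.2904 0.0242] yaw -35.26 tilt [-0.0172  0.0377 -0.9991] gap 0.02762343062405886 F [-0.38 -0.22  0.02]
```

View pics/w2.png

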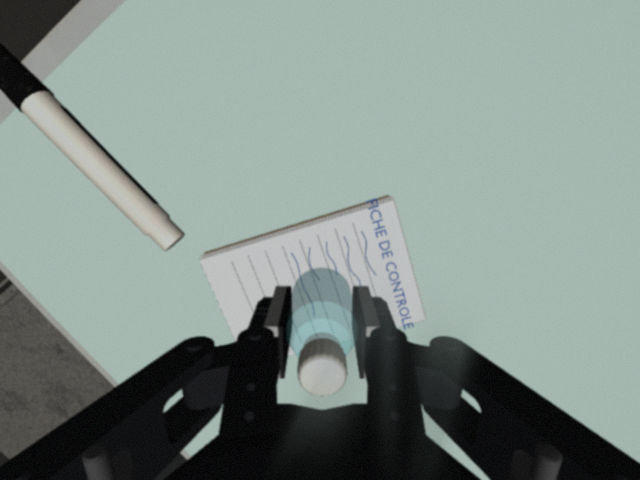

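The bottle is over the middle of the pad, so I lower it the last millimetre and release.

```bash
python3 -m pendant '0.02 0 0 0; 0.035 0 0 0; 0.035 0 0 0' -1 20
python3 -m pendant '0 0 0 0;0 0 0 0;0 0 0 0;0 0 0 0;0 0 0 0;0 0 0 0' 1 20
python3 -m pendant '-0.2 0 0 0; -0.8 0 0 0; -1.6 0 0 0; -2.4 0 0 0;-3.2 0 0 0; -4 0 0 0; -4 0 0 0; -4 0 0 0' 1 20
python3 - <<'E'
from h import *
rep(); save("wrist","w3.png")
i=r.camera_info("wrist"); T=np.array(r.get_state()["eef_rot"])
print([(c,p.round(),at("wrist",p,.041).round(4)) for c,p in look("wrist","flask_mid")])
print([(c,p.round(),at("wrist",p,.01).round(4)) for c,p in look("wrist","notepad_top")])
for q in("cover_hole0","cover_grip"):print([(c,p.round(),at("wrist",p,.01).round(4)) for c,p in look("wrist",q)])
E
```

```text
time: 8.6
eef_pos: [0.4734, 0.2904, 0.0228]
eef_rot: [[-0.017, 0.816, -0.578], [0.038, -0.577, -0.816], [-0.999, -0.036, -0.021]]
ft_force: [-0.2, 0.3, 3.7]
finger_gap: 0.0281
time: 9.2
eef_pos: [0.4728, 0.2901, 0.0219]
eef_rot: [[-0.019, 0.816, -0.578], [0.037, -0.577, -0.816], [-0.999, -0.037, -0.019]]
ft_force: [0.6, 1.0, 0.5]
finger_gap: 0.0858
time: 10.0
eef_pos: [0.4764, 0.2845, 0.1831]
eef_rot: [[-0.016, 0.816, -0.578], [0.038, -0.577, -0.816], [-0.999, -0.035, -0.022]]
ft_force: [-0.7, 0.1, -0.1]
finger_gap: 0.0855
10.0 [0.4764 0.2845 0.1831] yaw -35.25 tilt [-0.0164  0.0381 -0.9991] gap 0.08545012142318105 F [-0.72  0.08 -0.08]
[(0.95, array([320., 223.]), array([0.4724, 0.2901, 0.041 ]))]
[(0.84, array([313., 203.]), array([0.4724, 0.3049, 0.01  ]))]
[(0.65, array([427., 376.]), array([0.4639, 0.0802, 0.01  ]))]
[(0.95, array([429., 379.]), array([0.4635, 0.0752, 0.01  ]))]
```

View pics/w3.png

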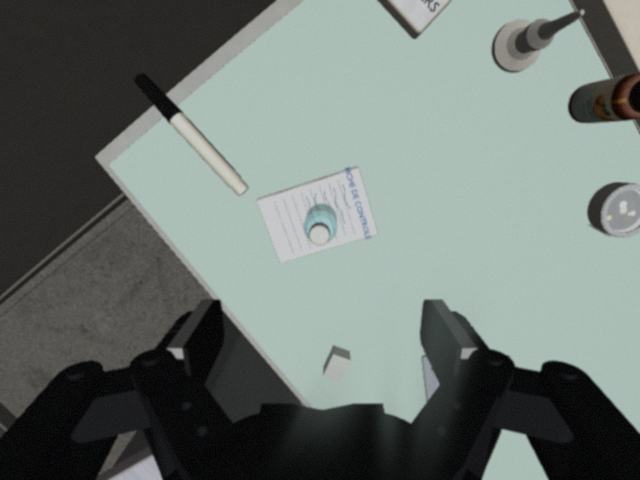

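The bottle stands on the pad: network estimate (0.472, 0.290) against a pad centre of about (0.473, 0.290). Next is the cover, with the jaw axis turned to yaw +66.

```bash
python3 -m pendant '0 0.3 0.4 -8; 0.1 0.6 0.8 -16; 0.1 0.9 1.2 -24; 0.2 1.2 1.6 -32; 0.2 1.5 2 -40; 0.3 1.8 2.4 -48; 0.3 2.1 2.8 -56; 0.36 2.4 3.2 -64; 0.36 2.7 3.6 -72; 0.36 3 4 -80; 0.36 3.3 4.4 -88; 0.36 3.51 4.57 -96; 0.36 3.51 4.57 -101; 0.36 3.51 4.57 -101; 0.36 3.51 4.57 -101; 0.36 3.51 4.57 -101' 1 60
python3 - <<'E'
from h import *
rep(); i=r.camera_info("wrist"); save("wrist","w4.png")
for q,z in(("cover_grip",.018),("cover",.005),("cover_hole0",.005)):print(q,[(c,p.round(),at("wrist",p,z,i).round(4)) for c,p in look("wrist",q)])
E
```

```text
time: 11.85
eef_pos: [0.4842, 0.0548, 0.1585]
eef_rot: [[-0.019, 0.412, 0.911], [0.037, 0.911, -0.411], [-0.999, 0.026, -0.033]]
ft_force: [0.1, 0.2, 0.3]
finger_gap: 0.0855
11.85 [0.4842 0.0548 0.1585] yaw 65.66 tilt [-0.0193  0.0368 -0.9991] gap 0.08549866629568523 F [0.14 0.25 0.33]
cover_grip [(0.96, array([319., 236.]), array([0.4887, 0.0532, 0.018 ]))]
cover [(0.74, array([632., 306.]), array([0.6914, 0.3096, 0.005 ])), (0.68, array([318., 238.]), array([0.4932, 0.0502, 0.005 ])), (0.44, array([596., 100.]), array([0.4816, 0.3151, 0.005 ]))]
cover_hole0 [(0.59, array([320., 233.]), array([0.4897, 0.0538, 0.005 ])), (0.58, array([378.,  79.]), array([0.3919, 0.1497, 0.005 ]))]
```

View pics/w4.png

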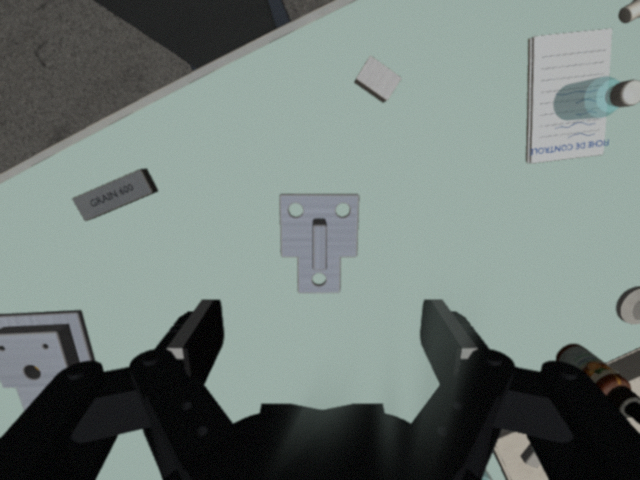

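The cover is well aligned, with holes at (296,210), (343,210) and (319,280). I refine those and compute the grasp.

```bash
cat >> h.py <<'E'
def blob(im,p,w=11,sign=1):
    "centroid of the blob round pixel p, by green minus red (sign 1) or darkness (sign -1)"
    x,y=np.round(p).astype(int); c=im[y-w:y+w+1,x-w:x+w+1].astype(np.float32)
    v=(c[...,1]-c[...,0]) if sign>0 else 255-c.mean(2)
    v=cv2.GaussianBlur(v,(0,0),.8); t=(v.max()+np.median(v))/2
    n,l,s,ce=cv2.connectedComponentsWithStats((v>t).astype(np.uint8))
    k=min(range(1,n),key=lambda k:np.hypot(*(ce[k]-w))); return ce[k]+[x-w,y-w],s[k,4]
def fitT(h,names=("h0","h1","h2")):
    "plate/flange origin and yaw from the hole positions h0,h1,h2"
    M=np.array([[-.033,.021],[-.033,-.021],[.033,0]]); H=np.array(h)[:,:2]
    A=M-M.mean(0);B=H-H.mean(0); a=np.arctan2((A[:,0]*B[:,1]-A[:,1]*B[:,0]).sum(),(A*B).sum())
    R=np.array([[np.cos(a),-np.sin(a)],[np.sin(a),np.cos(a)]]); o=H.mean(0)-R@M.mean(0)
    print("origin",o.round(4),"yaw",np.degrees(a).round(2),"resid mm",((M@R.T+o-H)*1e3).round(1).tolist()); return o,R,a
E
python3 - <<'E'
from h import *
im=cv2.imread("pics/w4.png")[:,:,::-1]
P=[blob(im,p) for p in((343,210),(296,210),(319,280))]; print(P)
o,R,a=fitT([at("wrist",p,.0025) for p,_ in P])
g=o+R@[-.006,0]; print("grip",g); 
# tilt: grasp point is 19 mm behind TCP along tool x
X=np.array(r.get_state()["eef_rot"])[:,0]
tcp=np.array([*g,.0265])+.019*X; print(tcp); rel(tcp,np.degrees(a)+90); rel(tcp+[0,0,.05],np.degrees(a)+90)
E
```

```text
[(array([342.18461538, 209.33076923]), np.int32(130)), (array([295.5037037 , 209.38518519]), np.int32(135)), (array([318.53921569, 278.06862745]), np.int32(102))]
origin [0.5004 0.048 ] yaw -24.64 resid mm [[0.0, 0.1], [-0.2, -0.1], [0.2, -0.0]]
grip [0.49497769 0.05045983]
[0.49462288 0.05115966 0.00751621]
rows [ 3.77  -0.077  0.391] turn 0.35 qpos6 29.26830120859166
rows [ 2.521 -0.045  0.351] turn 0.35 qpos6 29.26830120859166
```

```bash
python3 -m pendant '0.6 -0.05 0.35 0.35; 1.4 -0.05 0.35 0.35; 2.2 -0.06 0.36 0.35; 2.8 -0.07 0.37 0.35; 3.3 -0.08 0.38 0.35; 3.6 -0.08 0.39 0.35; 3.75 -0.08 0.39 0.35; 3.75 -0.08 0.39 0.35; 3.75 -0.08 0.39 0.35' 1 60
python3 -m pendant '0 0 0 0;0 0 0 0;0 0 0 0;0 0 0 0;0 0 0 0;0 0 0 0;0 0 0 0;0 0 0 0' -1 60
```

```text
time: 12.95
eef_pos: [0.4951, 0.0509, 0.0089]
eef_rot: [[-0.018, 0.417, 0.909], [0.037, 0.909, -0.416], [-0.999, 0.026, -0.032]]
ft_force: [0.9, -1.0, 0.1]
finger_gap: 0.0854
time: 13.75
eef_pos: [0.4948, 0.0507, 0.009]
eef_rot: [[-0.018, 0.417, 0.909], [0.037, 0.909, -0.416], [-0.999, 0.026, -0.032]]
ft_force: [-0.9, 0.1, 5.8]
finger_gap: 0.0109
```

```bash
python3 -m pendant '-0.2 0 0 0; -0.6 0 0 0; -1.2 0 0 0; -2 0 0 0; -2.8 0 0 0; -3.5 0 0 0; -3.8 0 0 0; -3.8 0 0 0; -3.8 0 0 0;-3.8 0 0 0' -1 60
python3 -m pendant '0 -0.4 0.3 0; 0 -1.2 0.9 0; -0.1 -2 1.6 0; -0.1 -2.8 2.2 0; -0.2 -3.6 2.8 0; -0.2 -4.4 3.4 0; -0.3 -5.2 4 0; -0.3 -6 4.6 0; -0.34 -6.6 5.1 0; -0.34 -6.8 5.25 0; -0.34 -6.8 5.25 0; -0.34 -6.8 5.25 0;-0.34 -6.8 5.25 0' -1 60
python3 - <<'E'
from h import *
rep(); i=r.camera_info("wrist"); save("wrist","w5.png")
E
```

```text
time: 14.75
eef_pos: [0.4963, 0.0452, 0.159]
eef_rot: [[-0.021, 0.417, 0.909], [0.037, 0.909, -0.416], [-0.999, 0.025, -0.035]]
ft_force: [-0.6, -0.1, -1.9]
finger_gap: 0.0108
time: 16.05
eef_pos: [0.5746, -0.2881, 0.1597]
eef_rot: [[-0.02, 0.416, 0.909], [0.038, 0.909, -0.415], [-0.999, 0.026, -0.034]]
ft_force: [-0.2, 0.7, -1.1]
finger_gap: 0.0109
16.05 [ 0.5746 -0.2881  0.1597] yaw 65.44 tilt [-0.02    0.038  -0.9991] gap 0.01092973227049506 F [-0.2   0.71 -1.11]
```

View pics/w5.png

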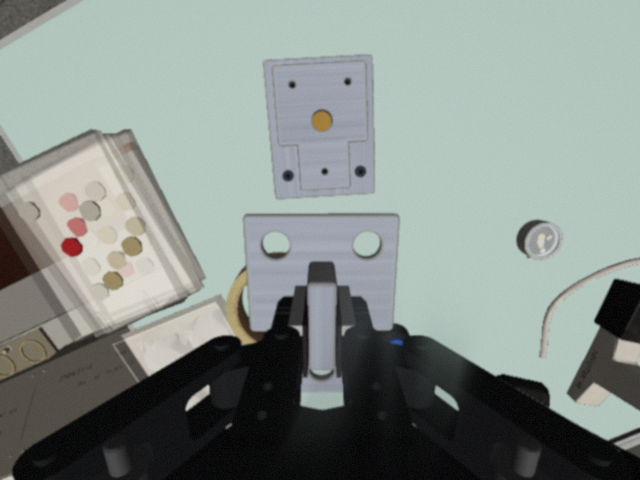

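The flange holes are clear at (347,82), (292,84) and (324,171). The held plate has holes at (367,243) and (275,243), and its tongue hole is partly hidden near (320,367).

```bash
cat > m.py <<'E'
from h import *
HL=np.array([[-.033,.021,0],[-.033,-.021,0],[.033,0,0]])
def cover_pose(roll):
    Rg=np.array([[-.018,.417,.909],[.037,.909,-.416],[-.999,.026,-.032]]);u,_,v=np.linalg.svd(Rg);Rg=u@v
    tg=np.array([.4948,.0507,.009]); a=np.radians(-24.64)
    x=np.array([np.cos(a),np.sin(a),0]); y=np.array([-np.sin(a),np.cos(a),0])
    if roll: 
        y=Rg[:,1].copy(); x=x-y*(x@y); x/=np.linalg.norm(x)
    Rp=np.c_[x,y,np.cross(x,y)]; op=np.array([.5004,.048,.0])
    if roll:  # pivot about rib middle, lifts so the lower edge stays on the bench
        g0=op+np.array([np.cos(a),np.sin(a),0])*-.006+[0,0,.026]; op=g0-Rp@[-.006,0,.026]; op[2]+=.0355*abs(y[2])
    s=r.get_state(); Rn=np.array(s["eef_rot"]); tn=np.array(s["eef_pos"])
    return Rn@Rg.T@Rp, tn+Rn@Rg.T@(op-tg)
E
python3 - <<'E'
from m import *
im=cv2.imread("pics/w5.png")[:,:,::-1]
P=[blob(im,p,6,-1) for p in((347,82),(292,84),(324,171))]; print(P)
o,R,a=fitT([at("wrist",p,.028) for p,_ in P])
C=[blob(im,p,22) for p in((367,243),(275,243))]; print("seen",C)
for roll in(0,1):
    Rp,op=cover_pose(roll); print("roll",roll,Rp[:,2].round(3),op.round(4),[proj("wrist",op+Rp@(h+[0,0,.0025])).round(1).tolist() for h in HL],
      "corners",[proj("wrist",op+Rp@[-.0475,q*.0355,.005]).round(1).tolist() for q in(1,-1)])
E
```

```text
[(array([347.27586207,  81.4137931 ]), np.int32(29)), (array([291.72413793,  84.4137931 ]), np.int32(29)), (array([324.29166667, 171.        ]), np.int32(24))]
origin [ 0.4997 -0.2509] yaw -21.33 resid mm [[-0.2, 0.2], [-0.1, -0.0], [0.3, -0.1]]
seen [(array([366.3798768 , 243.45790554]), np.int32(487)), (array([275.5437788 , 242.47465438]), np.int32(434))]
roll 0 [ 0.001 -0.001  1.   ] [ 0.5804 -0.2908  0.151 ] [[368.0, 243.5], [277.0, 244.1], [322.5, 367.0]] corners [[402.4, 213.6], [242.4, 214.3]]
roll 1 [-0.01  -0.024  1.   ] [ 0.5806 -0.2902  0.1519] [[369.8, 244.4], [278.3, 244.3], [323.8, 368.1]] corners [[404.7, 214.4], [243.6, 214.3]]
```

```bash
python3 -m pendant '0 0 -0.5 -1; 0 0 -1.2 -2; 0 0 -1.9 -3; 0.2 0.02 -2.17 -3.7; 0.7 0.02 -2.17 -3.7; 1.2 0.02 -2.17 -3.7; 1.7 0.02 -2.17 -3.7; 2.05 0.02 -2.17 -3.7; 2.23 0.02 -2.17 -3.7; 2.23 0.02 -2.17 -3.7; 2.23 0.02 -2.17 -3.7; 2.23 0.02 -2.17 -3.7' -1 60
python3 - <<'E'
from m import *
rep(); im=save("wrist","w6.png"); cv2.imwrite("pics/w6c.png",cv2.resize(im[190:400,220:420,::-1],None,fx=3,fy=2.85,interpolation=cv2.INTER_CUBIC)[:598])
Rp,op=cover_pose(0); print(op.round(4),"cover yaw",np.degrees(np.arctan2(Rp[1,0],Rp[0,0])))
print("flat pred cover",[proj("wrist",op+Rp@(h+[0,0,.0025])).round(1).tolist() for h in HL])
a=np.radians(-21.33);F=np.array([[np.cos(a),-np.sin(a),0],[np.sin(a),np.cos(a),0],[0,0,1]])
print("flange holes",[proj("wrist",np.array([.4997,-.2509,.028])+F@h).round(1).tolist() for h in HL])
E
```

```text
time: 17.3
eef_pos: [0.4957, -0.2499, 0.0748]
eef_rot: [[-0.017, 0.357, 0.934], [0.036, 0.934, -0.356], [-0.999, 0.028, -0.029]]
ft_force: [-0.9, 0.4, -1.1]
finger_gap: 0.0106
17.3 [ 0.4957 -0.2499  0.0748] yaw 69.07 tilt [-0.0168  0.0359 -0.9992] gap 0.010597830951630027 F [-0.94  0.36 -1.15]
[ 0.5015 -0.2523  0.0657] cover yaw -20.941720064014284
flat pred cover [[368.0, 243.6], [277.0, 244.2], [322.5, 367.0]]
flange holes [[358.8, 220.6], [285.5, 220.5], [321.5, 323.7]]
```

View pics/w6c.png

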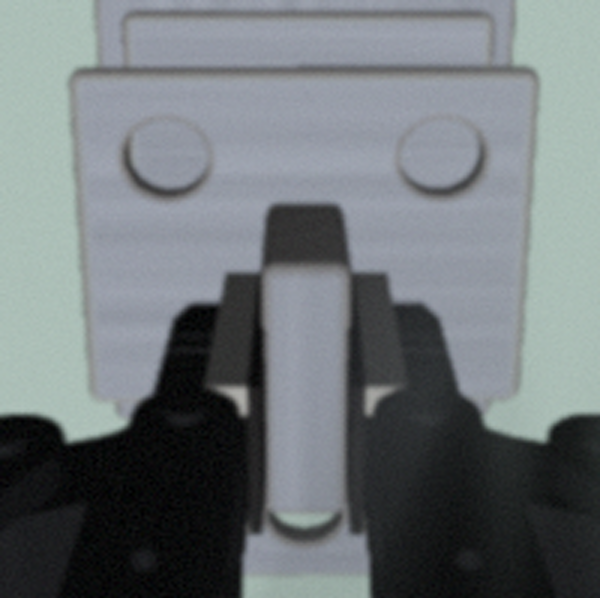

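The plate's holes are at about (276,245) and (367,244), and the flange's rear edge sits symmetrically behind it. I compute the final correction.

Run:
```python
from m import *
im=cv2.imread("pics/w6.png")[:,:,::-1]
Rp,op=cover_pose(0)
# outline of hole's upper rim by Hough circles
g=cv2.resize(cv2.cvtColor(im,cv2.COLOR_RGB2GRAY)[200:290,230:420],None,fx=4,fy=4,interpolation=cv2.INTER_CUBIC)
c=cv2.HoughCircles(g,cv2.HOUGH_GRADIENT,1,150,param1=60,param2=20,minRadius=40,maxRadius=75)
print(None if c is None else [(x/4+230,y/4+200,q/4) for x,y,q in c[0][:4]])
z=op[2]+.005
h0,h1=[at("wrist",p,z) for p in((367,243.8),(275.7,243.8))]; d=h0-h1; print("sep",np.linalg.norm(d),"yaw",np.degrees(np.arctan2(d[1],d[0]))-90)
a=np.arctan2(d[1],d[0])-np.pi/2; o=(h0+h1)/2+.033*np.array([np.cos(a),np.sin(a),0]); print("seen origin",o,"pred",op)
oo=(o[:2]+op[:2])/2; e=np.array([.4997,-.2509])-oo
R=np.array(r.get_state()["eef_rot"])
for zt in(.05,.038): print("rows",R.T@[*e,zt-op[2]]/.04)
```

```text
[(np.float32(275.875), np.float32(244.625), np.float32(14.725)), (np.float32(366.125), np.float32(242.625), np.float32(13.4))]
sep 0.04140105403953134 yaw -21.357343075654498
seen origin [ 0.50044993 -0.25281948  0.07072558] pred [ 0.50150813 -0.25231987  0.06572558]
rows [ 0.39486961  0.01671982 -0.03349407]
rows [ 0.69463295  0.00845647 -0.02491182]
```

```bash
python3 -m pendant '0.1 0.01 -0.02 0; 0.25 0.01 -0.02 0; 0.4 0.01 -0.02 0; 0.53 0.01 -0.02 0; 0.63 0.01 -0.02 0; 0.68 0.01 -0.02 0; 0.68 0.01 -0.02 0; 0.68 0.01 -0.02 0; 0.68 0.01 -0.02 0; 0.68 0.01 -0.02 0' -1 60
python3 - <<'E'
from m import *
rep(); im=save("wrist","w7.png"); cv2.imwrite("pics/w7c.png",cv2.resize(im[190:400,220:420,::-1],None,fx=3,fy=2.85,interpolation=cv2.INTER_CUBIC)[:598])
Rp,op=cover_pose(0); print(op)
a=np.radians(-21.33);F=np.array([[np.cos(a),-np.sin(a),0],[np.sin(a),np.cos(a),0],[0,0,1]])
print("flange holes",[proj("wrist",np.array([.4997,-.2509,.028])+F@h).round(1).tolist() for h in HL])
print([(c,p.round(),at("top",p,.041).round(4)) for c,p in look("top","flask_mid")])
print([(c,p.round(),at("top",p,.01).round(4)) for c,p in look("top","notepad_top")])
E
```

```text
time: 18.35
eef_pos: [0.494, -0.2481, 0.0468]
eef_rot: [[-0.018, 0.357, 0.934], [0.037, 0.934, -0.357], [-0.999, 0.028, -0.03]]
ft_force: [-0.4, -0.7, -2.3]
finger_gap: 0.0107
18.35 [ 0.494  -0.2481  0.0468] yaw 69.05 tilt [-0.0182  0.0366 -0.9992] gap 0.010661706993102992 F [-0.4  -0.7  -2.26]
[ 0.49979653 -0.25044062  0.03787067]
flange holes [[363.7, 237.1], [279.0, 237.1], [320.7, 353.1]]
[(0.67, array([316., 272.]), array([0.4992, 0.0482, 0.041 ])), (0.45, array([450., 275.]), array([ 0.4975, -0.2515,  0.041 ]))]
[(0.95, array([211., 284.]), array([0.4713, 0.29  , 0.01  ]))]
```

View pics/w7c.png

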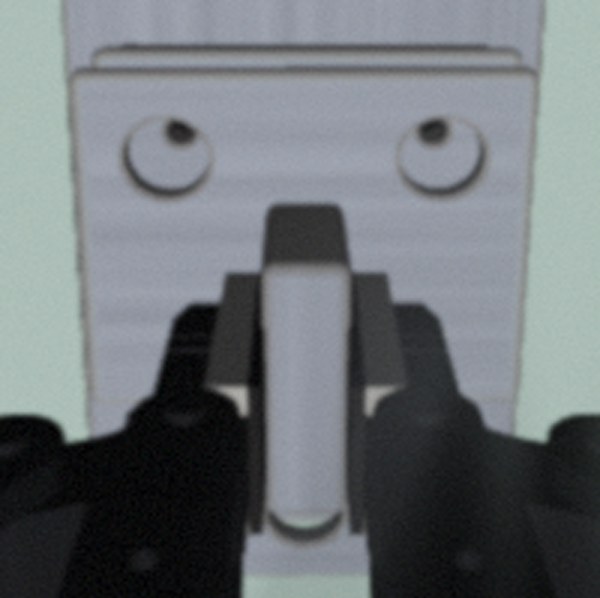

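Both rear threaded holes show through the plate's holes at px (280,236) and (364,236), each within half a millimetre or so of the prediction. The camera looks in obliquely, so I check the real sideways offset numerically, and confirm the bottle in the scene view.

Run:
```python
from m import *
Rp,op=cover_pose(0); i=r.camera_info("wrist")
f0,f1=[at("wrist",p,.028,i)[:2] for p in((364.3,236),(280,236))]
c0,c1=[at("wrist",p,op[2]+.005,i)[:2] for p in((367,243.8),(275.7,243.8))]
print("offset cover-flange mm",(c0-f0)*1e3,(c1-f1)*1e3,"pred origin err",(op[:2]-[.4997,-.2509])*1e3)
R=np.array(r.get_state()["eef_rot"]); e=-((c0-f0)+(c1-f1))/2; print("full corr rows",R.T@[*e,0]/.04)
im=save("scene","sc1.png"); p=np.array(proj("scene",[.4725,.29,.04])).astype(int); q=np.array(proj("scene",[.5,-.25,.04])).astype(int); print(p,q)
f=lambda p:cv2.resize(im[max(p[1]-45,0):p[1]+45,p[0]-60:p[0]+60,::-1],(480,360),interpolation=cv2.INTER_CUBIC)
cv2.imwrite("pics/sc1c.png",cv2.resize(np.hstack([f(p),f(q)]),(800,300)))
```

```text
offset cover-flange mm [-0.58639538 -0.78795938] [-0.47577985 -0.43225146] pred origin err [0.00466344 0.53614719]
full corr rows [0.00031636 0.01898351 0.00696082]
[228 196] [412 350]
```

View pics/sc1c.png

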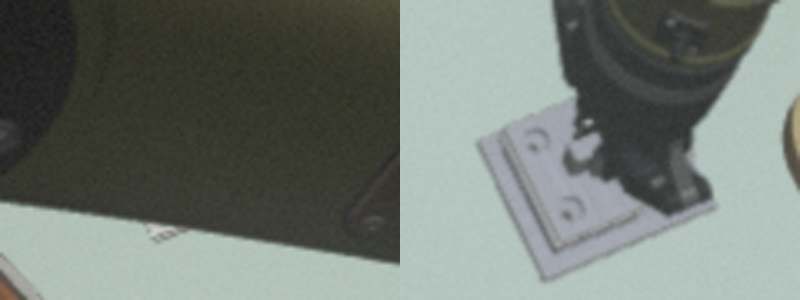

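The offsets are about 0.7 to 1 mm, well within 4 mm, and the plate hovers about 10 mm above the flange. Handing in.

```bash
python3 -c "
from h import *
rep(); print(r.hand_in())"
```

```text
18.55 [ 0.4939 -0.2481  0.0467] yaw 69.05 tilt [-0.0184  0.0367 -0.9992] gap 0.011066551744357353 F [-0.29  1.25 -1.68]
the job is handed in; nothing more can be done
None
```

I stood the rinse bottle on the notepad and am holding the cover plate by its rib over the flange, the same way round. I handed in at 18.6 s; no verdict was reported.

**Cover plate:** The last checks put its underside about 10 mm above the flange. The two rear threaded holes show through the plate's holes, about 0.7–1 mm off sideways. The plate is turned to match the flange within about 0.5°. The fingers are shut on the rib at 60 N with an 11 mm gap. I saw no sign of contact with the flange.

**Checks that were weak or off:**
- **Tool tilt:** The last joint hit its limit while I carried the bottle. That left the tool tilted about 2.4° (0.04 rad), and I had no way to undo it. The plate should tilt no more than that, against the 0.09 rad limit.
- **Tongue hole:** The fingers hid it in the wrist view. I inferred its alignment from the two rear holes and the fitted pose.
- **Bottle:** At release it stood within about 1 mm of the middle of the pad. A wrist picture about 2 s later still showed it standing. In the last scene picture the arm hid it, and the network's last search in the top view found only false matches.
- **Bystanders:** The arm kept clear of them all the way, but I did not measure their positions again at the end.

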